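# Slide the crate of duck blanks into its corner

### The arm

A 6-joint arm with a two-finger parallel gripper is mounted at the origin on the work surface. World frame = base frame: x ahead of the robot, y to its left, z up, the work surface at z = 0. Lengths are in mm, angles in rad, forces in N, time in s.
With the tool pointing down it reaches from about 275 to 750 mm from the base axis. Payload 10.2 kg.
Tool frame: the origin (TCP) lies midway between the tips of the shut fingers; the grasp point (between the pads) lies 19 mm behind it; z points along the fingers, y is the line along which they close (so a half turn about z gives the same grasp; the last joint's range is limited). The gripper opens to 85 mm and grips with 20 to 120 N. Pads are 22 mm wide; open, the fingers measure 114 mm over their backs; the gripper's body (76 mm by 85 mm) begins 54 mm behind the grasp point. The pads swing forward as they close: fully open they stand 13 mm farther back than shut.
Start: joints at [1.08, 0.313, 1.498, -0, 1.331, -0.223], TCP at [138.933, 506.289, 231.294] pointing down, gripper open.
Joint ranges: [-2.94, 2.94], [-0.97, 2.17], [0.19, 2.56], [-1.23, 4.37], [0.02, 3.11], [-2.88, 2.88]. Speed limits (rad/s): [2.39, 2.39, 3.01, 3.14, 3.14, 3.14].

### API

Orientations are given as a unit quaternion [w, x, y, z].
In Python, from rig import ctrl gives the robot as it stands.
- The arm moves only by the tool send_rows, never from a script. Its argument "targets" is a list of rows, each a list of 7 numbers: the closure, from -1 (fully open) to 1 (shut), so that 0 is half open, then the shift along the tool's x, y, z in m, then the turn, a rotation vector about the tool's x, y, z in rad. In form: [[claw, dx, dy, dz, ax, ay, az], ...]. A call has exactly 10 rows; each row shifts and turns the commanded pose from where the row before left it, along the tool's axes as they then stand; what a row does not reach is not made up. A row lasts 1/8 s, in which the tool goes at most 62.5 mm and 10.7 degrees, less where a joint would pass 70% of its speed; a pose out of reach is approached as far as the arm can. A call with a gripper value outside its range is refused whole. The fingers move at their own pace and stop on an object; "squeeze" is the grip in N (left out, the last holds). Time passes only in rows, so rows that do not move let the fingers close, or fill a call up. It gives the time, the measured TCP pose, the force, the opening and the grip force at its end, in the units of the state.
- ctrl.sense(): the state, without advancing time (a new reading comes with each control period).
- ctrl.capture(name): name is "scene" or "side" or "wrist"; returns a dict with "img" (480x640x3 uint8, red, green, blue), "camera_matrix" (3x3 intrinsics, pixels), "R" (3x3) and "t" (3): a world point X has camera coordinates R X + t. Camera axes: x right, y down, z forward; pixel columns grow to the right and rows downward; lengths in mm; the calibration is good to about 2 mm. A picture is of the moment at which its call begins. There is no depth.
- ctrl.finish_job(): hands the job in; it is judged then, once.
Trained networks look in a picture, given as the dict that the camera call returned (one of the last four; its "shot" number tells which), for a name from the list of things; names that differ only in an ending like _2 or _b are one class to them, and where a whole thing is asked for, a point or a joint stands for the part that bears it (a point fixed in the world has none). Each returns a list of dicts, best first, with "score" (0 to 1); they miss things now and then, are a little off and sometimes report something else, mostly with a low value. They report only what shows in the picture. A call takes as long as a camera call.
- ctrl.boxes_of(query, picture): "extent" ([left, top, width, height] in pixels, round what is visible of it).
- ctrl.landmark_of(query, picture): "point" ([column, row] in pixels: a listed point, or the origin of a listed thing).
The state is a dict: "time_s": time; "joints": joint angles; "dq": joint speeds; "tau": joint torques, N m; "eef_pos": TCP position; "ee_rot": TCP orientation; "force": force on the tool from outside, world axes, zero at the start; "wrist_torque": the same for the moment, N m; "grip_width": opening from 0.0 (shut) to 1.0 (fully open); "grip_force": force on a finger pad.
Only numpy, scipy, OpenCV 4.12 (cv2) and the standard library are available. Lean on these libraries where they do the work, as an engineer would, in place of code of your own. Each camera call takes 0.05 s, during which the arm holds its last target. There are 200 camera calls.

### The job

The tall, heavy crate of duck blanks has been left out in the middle of the bench: push it into its parking corner, so that it stands square and snug against both the back rail and the side board, and then take the hand away. It tips easily, so push it with the fingertips low down on its base frame and never on the slats above; it must slide upright, without being tipped, gripped or lifted. Leave everything else on the bench where it is.

Things in the scene. Friction and masses are not known exactly. Their poses are not given: they have to be found in the camera images.
- crate: loose wooden crate. Its base frame, the only part to push: solid sides 120 mm (x) by 190 mm (y), 50 mm high. The slatted upper part is set back 10 mm all round; 240 mm high in all. 1.3 to 2.4 kg: slides at 6 to 17 N; pushed along x above 80 mm it may tip. Origin: centre of its underside. x: its short side, away from the robot at the start within 0.25 rad; y: its long side; z: up.
- crate_top: slatted upper part of the same crate, full of blanks, fixed on the base frame: 100 mm (x) by 170 mm (y), slats up to 206 mm above the bench, pale wooden duck heads up to about 240 mm. Not to be pushed or gripped. Origin 50 mm above the crate's origin, same axes.
- corner: fixed timber L on the bench, turned up to 0.06 rad. Origin: on the bench at the inner corner, where rail and board meet. x: away from the robot, square to the rail; y: left, square to the board. Back rail: front face at x = 0, y = 0 to -450 mm, 45 mm thick, 35 mm high. Side board: inner face at y = 0, x = 45 to -130 mm, 20 mm thick, 70 mm high. Parked crate: origin at x -60, y -95 mm.
- sander: double-ended drum sander, fixed at the left edge of the bench: 510 mm long along x, 200 mm wide (y), 230 mm high. Origin: centre of its underside. An obstacle only.
- duck_near: finished carved duck (dark root body, pale neck, head and bill), about 142 mm long (bill to tail), 68 mm wide, 137 mm high, standing on the bench left of the work. A bystander, to be left alone. Origin: on its underside, in the middle.
- tin: flat round steel wax tin, 72 mm across, 48 mm high, on the bench to the right. A bystander, to be left alone. Origin: on its underside, in the middle.
- sleeve: spare brown sanding drum standing on end, 62 mm across, 90 mm high, on the bench to the right. A bystander, to be left alone. Origin: on its underside, in the middle.
- mallet: wooden carving mallet lying flat, about 265 mm long, head 120 mm wide and 50 mm high, on the bench to the right, near the robot. A bystander, to be left alone. Origin: in its middle.
- brush: dusting brush lying flat, 200 mm long, 42 mm wide, 20 mm high, on the bench to the left. A bystander, to be left alone. Origin: in its middle.
- blank: rough-sawn wooden duck blank, 55 by 110 mm, 88 mm high, on the bench to the left. A bystander, to be left alone. Origin: on its underside, in the middle.

How it is judged:
By the outcome, as a careful person would: the job done as asked, in the order asked, and still so for the second after the job is handed in, with the robot touching nothing.
It also fails if it takes over 61 s, if anything falls off the work surface, if the arm or the gripper's body presses on something with over 40 N, if the wrist force passes 120 N, or if a joint passes its speed limit or range.

## Working session

There is one attempt and no reset: what is moved stays moved. The work goes in short steps, Python scripts to look and compute and a tool call to move; the robot and the scene stay as the last step left them, time stands still between calls to the robot, and variables do not carry over. Pictures are saved under pics/ and viewed, at most 10 in all, crops included, and the job is handed in when it is done.

Besides the shell and the picture viewer there is one more tool, called after ">>>" as name(argument=value, ...), one argument or row to a line, values as JSON. send_rows: Moves the arm, as the interface text tells. Its arguments: {"type":"object","properties":{"targets":{"type":"array"},"squeeze":{"type":"number"}},"required":["targets"]}

```bash
mkdir -p pics; cat > h.py <<'E'
import numpy as np, cv2
from rig import ctrl
def ray(c,p):
    K=c["camera_matrix"];R=np.array(c["R"]);t=np.array(c["t"])
    d=R.T@np.linalg.inv(K)@np.array([p[0],p[1],1.]);o=-R.T@t
    return o,d
def onz(c,p,z):
    o,d=ray(c,p);return o+d*(z-o[2])/d[2]
def proj(c,X):
    q=(np.array(c["R"])@np.array(X,float).T).T+c["t"];q=q@np.array(c["camera_matrix"]).T
    return q[:,:2]/q[:,2:]
def save(c,n): cv2.imwrite(n,c["img"][:,:,::-1])
E
python3 - <<'E'
from h import *
s=ctrl.sense();print(s["eef_pos"],s["ee_rot"],s["force"],s["time_s"])
for n in["scene","side"]:
    c=ctrl.capture(n);save(c,f"pics/{n}0.png")
    print(n,-np.array(c["R"]).T@c["t"])
    for q,z in[("crate",0),("crate_top",50),("corner",0),("duck_near",0),("tin",0),("sleeve",0),("mallet",0),("brush",0),("blank",0),("sander",0)]:
        for l in ctrl.landmark_of(q,c)[:1]: print(q,np.round(l["point"]),round(l["score"],2),np.round(onz(c,l["point"],z)))
E
```

```text
[138.80509057 506.04785017 230.72413703] [-2.29301990e-04  1.33486449e-01  9.91050422e-01 -6.14177813e-04] [-0.23300043 -1.1225179  -0.00632141] 0.0
scene [ 682.26087865 -675.03370195 1062.53333899]
crate [328. 302.] 0.81 [581. -85.   0.]
crate_top [327. 291.] 0.94 [579. -81.  50.]
corner [390. 223.] 0.82 [724. 219.   0.]
duck_near [284. 187.] 0.67 [367. 313.   0.]
tin [272. 415.] 0.73 [ 506. -401.    0.]
sleeve [323. 463.] 0.88 [ 639. -479.    0.]
mallet [194. 383.] 0.96 [ 303. -362.    0.]
brush [296. 157.] 0.61 [374. 462.   0.]
blank [365. 176.] 0.94 [625. 412.   0.]
sander [341. 133.] 0.69 [511. 616.   0.]
side [ -233.39298136 -1030.08025211  1316.78495813]
crate [351. 281.] 0.91 [572. -73.   0.]
crate_top [353. 271.] 0.61 [572. -80.  50.]
corner [333. 208.] 0.93 [739. 241.   0.]
duck_near [232. 240.] 0.68 [365. 305.   0.]
tin [406. 361.] 0.87 [ 508. -396.    0.]
mallet [336. 384.] 0.91 [ 312. -345.    0.]
brush [218. 213.] 0.68 [395. 458.   0.]
blank [283. 196.] 0.6 [633. 405.   0.]
sander [227. 174.] 0.86 [532. 638.   0.]
```

View pics/scene0.png

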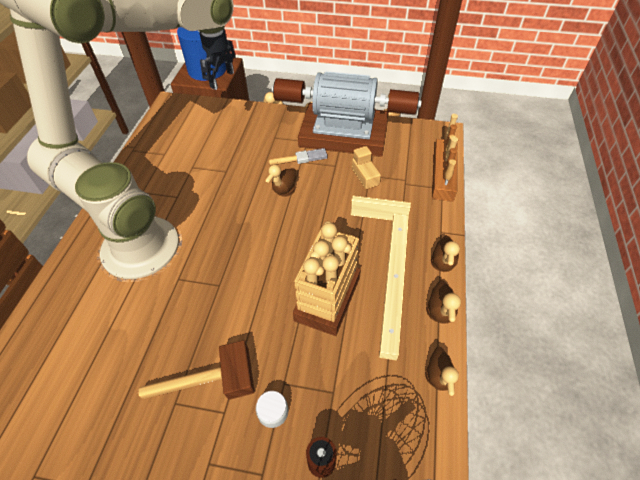

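View pics/side0.png

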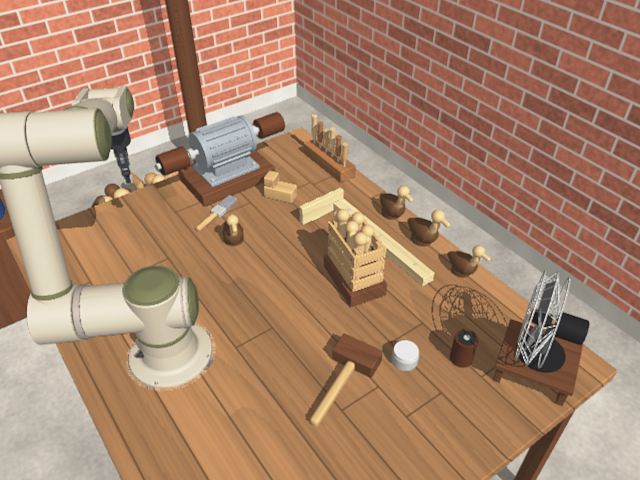

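The scene picture shows the crate at about (328,280), with its dark base from (295,318) to (338,330). The L's inner corner is near (390,215). The bystanders sit well clear of the path. I'll zoom in to read the corner and base edges.

```bash
python3 - <<'E'
from h import *
a=cv2.imread("pics/scene0.png")[190:365,285:418];b=cv2.imread("pics/side0.png")[180:310,290:440]
A=cv2.resize(a,None,fx=3,fy=3,interpolation=cv2.INTER_CUBIC);B=cv2.resize(b,None,fx=2.6,fy=2.6,interpolation=cv2.INTER_CUBIC)
o=np.zeros((530,800,3),np.uint8);o[:A.shape[0],:A.shape[1]]=A;o[:B.shape[0],405:405+B.shape[1]]=B
cv2.imwrite("pics/crop0.png",o)
E
```

```text
(no output)
```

View pics/crop0.png

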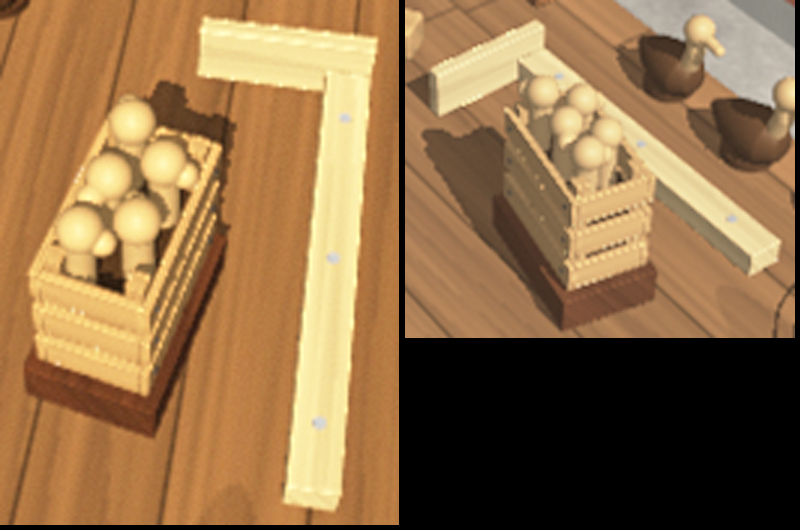

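```bash
cat > fit.py <<'E'
from h import *
from scipy.optimize import least_squares
def fit(obs,x0):
    # obs: list of (cam, local pts, px)
    def r(p,full=False):
        c,s=np.cos(p[2]),np.sin(p[2]);o=[]
        for cam,L,P in obs:
            L=np.array(L,float);W=np.c_[p[0]+c*L[:,0]-s*L[:,1],p[1]+s*L[:,0]+c*L[:,1],L[:,2]]
            o.append((proj(cam,W)-np.array(P)).ravel())
        return np.concatenate(o)
    q=least_squares(r,x0,x_scale=[10,10,.1],loss="soft_l1");return q.x,r(q.x)
E
python3 - <<'E'
from fit import *
A=ctrl.capture("scene");B=ctrl.capture("side")
a=lambda P:[(x/3+285,y/3+190) for x,y in P]; b=lambda P:[((x-405)/2.6+290,y/2.6+180) for x,y in P]
cr=[(A,[(-60,-95,0),(60,-95,0),(60,-95,50),(60,95,50),(-60,-95,50)],a([(27,393),(155,436),(157,402),(227,237),(30,352)])),
(B,[(-60,-95,0),(60,-95,0),(-60,-95,50),(60,-95,50),(-60,95,50),(-60,95,0)],b([(562,328),(655,298),(562,292),(655,265),(495,197),(497,232)]))]
co=[(A,[(0,-450,35),(45,-450,35),(0,-450,0),(-130,20,70),(-130,0,0),(45,20,70)],a([(287,488),(340,497),(285,502),(203,18),(200,77),(377,38)])),
(B,[(0,-450,35),(45,-450,35),(-130,0,0),(-130,0,70)],b([(750,262),(778,240),(433,112),(430,68)]))]
for o,x0 in((cr,[575,-80,0]),(co,[730,225,0])):
    x,r=fit(o,x0);print(np.round(x,3),np.round(r.reshape(-1,2),1).tolist())
    for k in o:print(np.round(fit([k],x0)[0],3))
E
```

```text
[ 5.83143e+02 -7.36870e+01 -2.04000e-01] [[0.5, -1.0], [0.4, 0.2], [0.1, 2.8], [1.5, -1.4], [-1.6, 3.6], [-0.4, 0.4], [-0.4, -0.3], [0.2, 2.9], [0.9, 1.0], [-1.0, -2.0], [-1.8, -4.1]]
[ 5.81461e+02 -7.23000e+01 -1.96000e-01]
[ 5.84854e+02 -7.40350e+01 -2.12000e-01]
[7.31034e+02 2.30810e+02 6.00000e-03] [[-0.8, -0.9], [0.2, -0.9], [-1.4, 0.2], [0.1, -0.8], [-0.8, -0.5], [0.3, -0.4], [0.9, -2.2], [0.9, -0.1], [2.2, 1.7], [2.9, 2.8]]
[7.31541e+02 2.29379e+02 9.00000e-03]
[7.28237e+02 2.34502e+02 3.00000e-03]
```

The crate is at about (583, -74), yaw -0.20. The corner is at about (731, 231), yaw +0.006. I'll tilt the hand 0.5 rad so that only the fingertips reach the base. First I'll push in x to square the crate, then in y, then in x onto the rail, and finish with a y nudge.

>>> send_rows(
  targets=[
    [-1,0,0,0,0,0,-0.134],
    [-1,0,0,0,0,0,-0.134],
    [-1,0,0,0,0,-0.167,0],
    [-1,0,0,0,0,-0.167,0],
    [-1,0,0,0,0,-0.166,0],
    [-1,-0.02,-0.042,0.01,0,0,0],
    [-1,-0.02,-0.042,0.01,0,0,0],
    [-1,-0.02,-0.042,0.01,0,0,0],
    [-1,-0.02,-0.042,0.01,0,0,0],
    [-1,-0.02,-0.042,0.01,0,0,0],
  ],
)

```text
time_s: 2.45
eef_pos: [251.1, 295.1, 235.6]
ee_rot: [0.248, -0.0, 0.969, 0.0]
force: [0.9, -0.0, -0.4]
grip_width: 1.004
grip_force: 0.0
```

>>> send_rows(
  targets=[
    [-1,-0.018,-0.042,0.01,0,0,0],
    [-1,-0.018,-0.042,0.01,0,0,0],
    [-1,-0.018,-0.042,0.01,0,0,0],
    [-1,-0.018,-0.042,0.01,0,0,0],
    [-1,-0.018,-0.042,0.01,0,0,0],
    [-1,-0.018,-0.042,0.01,0,0,0],
    [-1,-0.018,-0.042,0.01,0,0,0],
    [-1,-0.018,-0.042,0.01,0,0,0],
    [-1,-0.018,-0.042,0.01,0,0,0],
    [-1,0,0,0,0,0,0],
  ],
)

```text
time_s: 3.7
eef_pos: [436.7, -84.0, 233.9]
ee_rot: [0.247, 0.002, 0.969, -0.0]
force: [-0.6, 0.6, -0.4]
grip_width: 1.001
grip_force: 0.0
```

```bash
cat >> h.py <<'E'
from scipy.spatial.transform import Rotation as Ro
def st():
    s=ctrl.sense();q=s["ee_rot"];R=Ro.from_quat([q[1],q[2],q[3],q[0]]).as_matrix()
    print("t",round(s["time_s"],2),"p",np.round(s["eef_pos"],1),"F",np.round(s["force"],1),"w",s["grip_width"],"q",np.round(s["joints"],2));print(np.round(R,3))
    return np.array(s["eef_pos"]),R
def to(p):
    q,R=st();print("tool shift",np.round(R.T@(np.array(p)-q),1))
E
python3 - <<'E'
from h import *
to((450,-80,12))
E
```

```text
t 3.7 p [436.7 -84.  233.9] F [-0.6  0.6 -0.4] w 1.001334321698392 q [-0.63 -0.12  2.06  0.39  0.83 -2.4 ]
[[-0.878  0.003  0.479]
 [ 0.003  1.    -0.001]
 [-0.479  0.    -0.878]]
tool shift [ 94.6   4.  201.1]
```

>>> send_rows(
  targets=[
    [-1,0.019,0.0,0.04,0,0,0],
    [-1,0.019,0.0,0.04,0,0,0],
    [-1,0.019,0.0,0.04,0,0,0],
    [-1,0.019,0.001,0.04,0,0,0],
    [-1,0.0095,0.001,0.02,0,0,0],
    [-1,0.0095,0.001,0.02,0,0,0],
    [-1,-0.0088,0,0.0048,0,0,0],
    [-1,-0.0088,0,0.0048,0,0,0],
    [-1,-0.0088,0,0.0048,0,0,0],
    [-1,-0.0088,0,0.0048,0,0,0],
  ],
)

```text
time_s: 4.95
eef_pos: [501.1, -70.0, 35.7]
ee_rot: [0.228, 0.005, 0.974, -0.005]
force: [-1.0, 0.5, 0.6]
grip_width: 0.997
grip_force: 0.0
```

>>> send_rows(
  targets=[
    [-1,-0.0044,0,0.0024,0,0,0],
    [-1,-0.0044,0,0.0024,0,0,0],
    [-1,-0.0044,0,0.0024,0,0,0],
    [-1,-0.0044,0,0.0024,0,0,0],
    [-1,-0.0044,0,0.0024,0,0,0],
    [-1,-0.0044,0,0.0024,0,0,0],
    [-1,-0.0044,0,0.0024,0,0,0],
    [-1,-0.0044,0,0.0024,0,0,0],
    [-1,-0.0026,0,0.0014,0,0,0],
    [-1,0,0,0,0,0,0],
  ],
)

```text
time_s: 6.2
eef_pos: [543.3, -72.6, 34.2]
ee_rot: [0.228, 0.007, 0.974, -0.006]
force: [-19.8, -6.1, 16.3]
grip_width: 1.001
grip_force: 11.4
```

```bash
python3 - <<'E'
from h import *
st()
c=ctrl.capture("side");i=c["img"][130:400,220:500,::-1];cv2.imwrite("pics/a1.png",cv2.resize(i,None,fx=2.2,fy=2.2,interpolation=cv2.INTER_CUBIC))
E
```

```text
t 6.2 p [543.3 -72.6  34.2] F [-19.8  -6.1  16.3] w 1.0008689103833601 q [-0.43  0.46  1.99  0.59  0.31 -2.52]
[[-0.896  0.016  0.444]
 [ 0.01   1.    -0.014]
 [-0.444 -0.008 -0.896]]
```

View pics/a1.png

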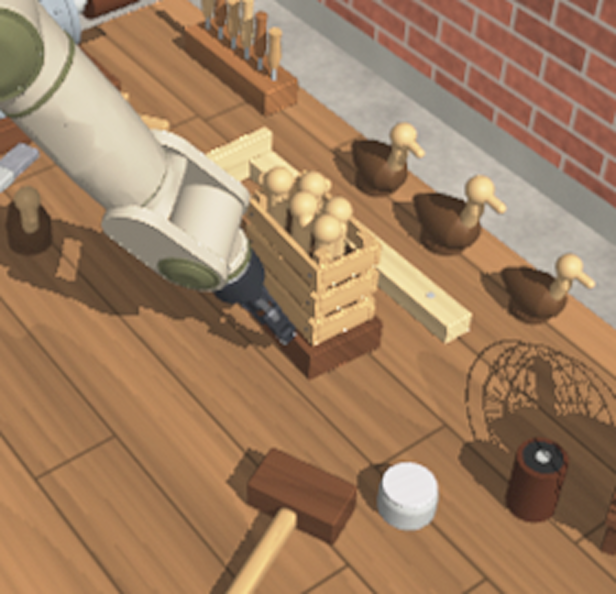

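The hand is at z 34 instead of 12, because the near-singular wrist clipped the rows. The tips are touching too high, so I'll back off, go lower and measure the crate again.

>>> send_rows(
  targets=[
    [-1,0.009,0,-0.0045,0,0,0],
    [-1,0.009,0,-0.0045,0,0,0],
    [-1,0.009,0,-0.0045,0,0,0],
    [-1,0.009,0,-0.0045,0,0,0],
    [-1,0.003,0,0.006,0,0,0],
    [-1,0.003,0,0.006,0,0,0],
    [-1,0.003,0,0.006,0,0,0],
    [-1,0.003,0,0.006,0,0,0],
    [-1,0,0,0,0,0,0],
    [-1,0,0,0,0,0,0],
  ],
)

```text
time_s: 7.5
eef_pos: [504.3, -70.9, 8.1]
ee_rot: [0.227, 0.005, 0.974, -0.005]
force: [0.8, -0.0, -0.1]
grip_width: 1.0
grip_force: 0.0
```

```bash
python3 - <<'E'
from h import *
st()
c=ctrl.capture("scene");i=c["img"][180:370,270:430,::-1];A=cv2.resize(i,None,fx=2.5,fy=2.5,interpolation=cv2.INTER_CUBIC)
c=ctrl.capture("side");i=c["img"][180:340,290:450,::-1];B=cv2.resize(i,None,fx=2.5,fy=2.5,interpolation=cv2.INTER_CUBIC)
o=np.zeros((475,800,3),np.uint8);o[:,:400]=A;o[:400,400:]=B;cv2.imwrite("pics/a2.png",o)
E
```

```text
t 7.5 p [504.3 -70.9   8.1] F [ 0.8 -0.  -0.1] w 1.0003717533887773 q [-0.47  0.47  2.1   0.91  0.24 -2.88]
[[-0.897  0.013  0.442]
 [ 0.008  1.    -0.013]
 [-0.442 -0.008 -0.897]]
```

View pics/a2.png

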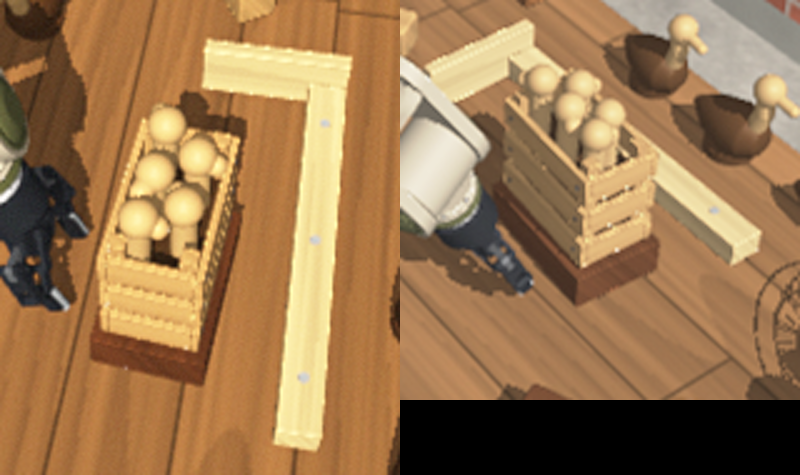

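```bash
python3 - <<'E'
from fit import *
A=ctrl.capture("scene");B=ctrl.capture("side")
a=lambda P:[(x/2.5+270,y/2.5+180) for x,y in P]; b=lambda P:[((x-400)/2.5+290,y/2.5+180) for x,y in P]
cr=[(A,[(-60,-95,0),(60,-95,0),(60,-95,50)],a([(92,361),(203,385),(205,354)])),
(B,[(-60,-95,0),(60,-95,0),(-60,-95,50),(60,-95,50)],b([(577,303),(655,268),(577,270),(658,240)]))]
x,r=fit(cr,[600,-70,0]);print(np.round(x,3),np.round(r.reshape(-1,2),1).tolist())
for k in cr:print(np.round(fit([k],x)[0],3))
for c,n in((A,'A'),(B,'B')):
  for l in ctrl.landmark_of("crate",c)[:1]: print(np.round(onz(c,l["point"],0)))
E
```

```text
[ 6.04597e+02 -6.79550e+01 -6.30000e-02] [[-0.1, -0.9], [0.4, -0.6], [0.5, 3.0], [-0.9, 1.3], [0.1, -0.4], [-0.2, 3.2], [0.3, -0.6]]
[ 5.99913e+02 -6.77190e+01 -2.20000e-02]
[ 6.1039e+02 -6.6420e+01 -1.0200e-01]
[606. -72.   0.]
[595. -71.   0.]
```

>>> send_rows(
  targets=[
    [-1,0,0,-0.04,0,0,0],
    [-1,0,0,-0.05,0,0,0],
    [-1,0,0,-0.05,0,0,0],
    [-1,0,-0.04,0,0,0.15,0],
    [-1,0,-0.04,0,0,0.15,0],
    [-1,0,-0.04,0,0,0.15,0],
    [-1,0,-0.04,0,0,0,0],
    [-1,0,0,0,0,0,0.175],
    [-1,0,0,0,0,0,0.175],
    [-1,0,0,0,0,0,0.175],
  ],
)

```text
time_s: 9.05
eef_pos: [440.1, -229.2, 134.6]
ee_rot: [0.004, 0.269, 0.963, -0.003]
force: [0.3, 0.2, 0.2]
grip_width: 0.998
grip_force: 0.0
```

>>> send_rows(
  targets=[
    [0,0,0,0,0,0,0.175],
    [0,0,0,0,0,0,0.175],
    [0,0,0,0,0,0,0.175],
    [0,0,0,0,0,0,0.175],
    [0,0,0,0,0,0,0.175],
    [0,0,0,0,0,0,0.17],
    [0,0,0,0,0,0.165,0],
    [0,0,0,0,0,0.165,0],
    [0,0,0,0,0,0.165,0],
    [0,0,0,0,0,0,0],
  ],
)

```text
time_s: 10.3
eef_pos: [439.7, -230.4, 133.6]
ee_rot: [-0.168, 0.691, 0.681, 0.174]
force: [0.2, -0.0, -0.3]
grip_width: 0.503
grip_force: 0.0
```

```bash
python3 - <<'E'
from h import *
to((600,-225,100))
E
```

```text
t 10.3 p [ 439.7 -230.4  133.6] F [ 0.2 -0.  -0.3] w 0.5027994346561225 q [-0.89  0.52  1.55  0.31  1.46 -0.97]
[[ 0.011  1.     0.012]
 [ 0.883 -0.015  0.469]
 [ 0.469  0.006 -0.883]]
tool shift [ -9.3 160.   34.2]
```

>>> send_rows(
  targets=[
    [0,0,0.04,0,0,0,0],
    [0,0,0.04,0,0,0,0],
    [0,0,0.04,0,0,0,0],
    [0,0,0.04,0,0,0,0],
    [0,-0.009,0,0.024,0,0,0],
    [0,-0.009,0,0.024,0,0,0],
    [0,-0.009,0,0.024,0,0,0],
    [0,-0.009,0,0.024,0,0,0],
    [0,-0.009,0,0.021,0,0,0],
    [0,0,0,0,0,0,0],
  ],
)

```text
time_s: 11.55
eef_pos: [600.8, -215.1, 10.2]
ee_rot: [-0.168, 0.69, 0.682, 0.174]
force: [0.0, -0.5, 0.9]
grip_width: 0.501
grip_force: 0.0
```

```bash
python3 - <<'E'
from h import *
to((600,-171,8))
E
```

```text
t 11.55 p [ 600.8 -215.1   10.2] F [ 0.  -0.5  0.9] w 0.500830765323904 q [-0.68  0.92  1.17  0.39  1.38 -0.81]
[[ 0.008  1.     0.01 ]
 [ 0.883 -0.012  0.469]
 [ 0.469  0.005 -0.883]]
tool shift [37.9 -1.3 22.6]
```

>>> send_rows(
  targets=[
    [0,0.0088,0,0.0047,0,0,0],
    [0,0.0088,0,0.0047,0,0,0],
    [0,0.0088,0,0.0047,0,0,0],
    [0,0.0053,0,0.0028,0,0,0],
    [0,0.0053,0,0.0028,0,0,0],
    [0,0.0053,0,0.0028,0,0,0],
    [0,0.0053,0,0.0028,0,0,0],
    [0,0.0053,0,0.0028,0,0,0],
    [0,0.0053,0,0.0028,0,0,0],
    [0,0.0053,0,0.0028,0,0,0],
  ],
)

```text
time_s: 12.8
eef_pos: [603.0, -146.8, 11.7]
ee_rot: [-0.164, 0.691, 0.682, 0.174]
force: [0.5, -10.9, -1.3]
grip_width: 0.499
grip_force: 5.7
```

>>> send_rows(
  targets=[
    [0,0.0062,0,0.0033,0,0,0],
    [0,0.0062,0,0.0033,0,0,0],
    [0,0.0062,0,0.0033,0,0,0],
    [0,0.0062,0,0.0033,0,0,0],
    [0,0.0062,0,0.0033,0,0,0],
    [0,0.0062,0,0.0033,0,0,0],
    [0,0.0062,0,0.0033,0,0,0],
    [0,0.0062,0,0.0033,0,0,0],
    [0,0.0053,0,0.0028,0,0,0],
    [0,0.0025,0,0.0013,0,0,0],
  ],
)

```text
time_s: 14.05
eef_pos: [603.8, -81.7, 11.6]
ee_rot: [-0.164, 0.691, 0.683, 0.174]
force: [-0.1, -12.3, 0.4]
grip_width: 0.502
grip_force: 6.2
```

```bash
python3 - <<'E'
from h import *
st()
c=ctrl.capture("scene");i=c["img"][160:350,270:430,::-1];A=cv2.resize(i,None,fx=2.5,fy=2.5,interpolation=cv2.INTER_CUBIC)
c=ctrl.capture("side");i=c["img"][160:320,290:450,::-1];B=cv2.resize(i,None,fx=2.5,fy=2.5,interpolation=cv2.INTER_CUBIC)
o=np.zeros((475,800,3),np.uint8);o[:,:400]=A;o[:400,400:]=B;cv2.imwrite("pics/a3.png",o)
E
```

```text
t 14.05 p [603.8 -81.7  11.6] F [ -0.1 -12.3   0.4] w 0.5017308344430551 q [-0.51  0.82  1.37  0.46  1.22 -0.71]
[[ 0.008  1.     0.016]
 [ 0.886 -0.014  0.464]
 [ 0.464  0.01  -0.886]]
```

View pics/a3.png

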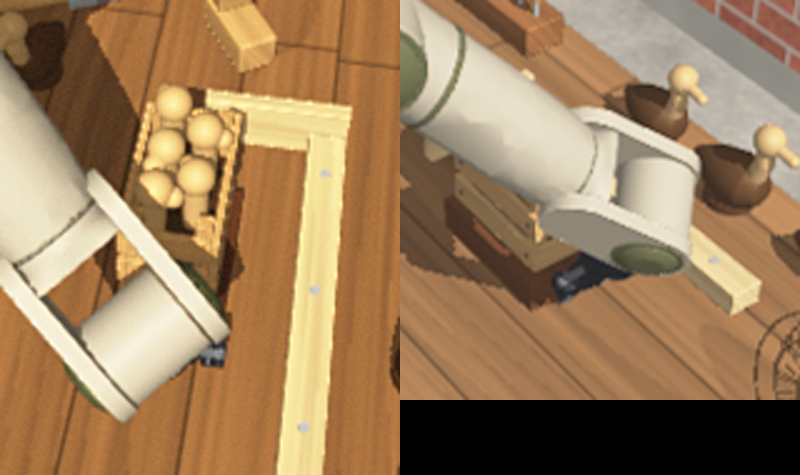

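>>> send_rows(
  targets=[
    [0,0.0053,0,0.0028,0,0,0],
    [0,0.0062,0,0.0033,0,0,0],
    [0,0.0062,0,0.0033,0,0,0],
    [0,0.0062,0,0.0033,0,0,0],
    [0,0.0062,0,0.0033,0,0,0],
    [0,0.0062,0,0.0033,0,0,0],
    [0,0.0062,0,0.0033,0,0,0],
    [0,0.0062,0,0.0033,0,0,0],
    [0,0.0062,0,0.0033,0,0,0],
    [0,0.0062,0,0.0033,0,0,0],
  ],
)

```text
time_s: 15.4
eef_pos: [604.9, -12.6, 11.6]
ee_rot: [-0.164, 0.691, 0.683, 0.174]
force: [-0.4, -12.7, 0.4]
grip_width: 0.499
grip_force: 6.5
```

>>> send_rows(
  targets=[
    [0,0.0062,0,0.0033,0,0,0],
    [0,0.0062,0,0.0033,0,0,0],
    [0,0.0053,0,0.0028,0,0,0],
    [0,0.0044,0,0.0023,0,0,0],
    [0,0.0027,0,0.0014,0,0,0],
    [0,0.0009,0,0.0005,0,0,0],
    [0,0,0,0,0,0,0],
    [0,-0.0088,0,-0.0047,0,0,0],
    [0,-0.0264,0,-0.0141,0,0,0],
    [0,-0.0264,0,-0.0141,0,0,0],
  ],
)

```text
time_s: 16.65
eef_pos: [603.3, -51.5, 11.6]
ee_rot: [-0.167, 0.69, 0.683, 0.174]
force: [0.0, -0.8, -0.2]
grip_width: 0.499
grip_force: 0.0
```

```bash
python3 - <<'E'
from h import *
st()
E
```

```text
t 16.65 p [603.3 -51.5  11.6] F [ 0.  -0.8 -0.2] w 0.49932380397101117 q [-0.47  0.81  1.4   0.47  1.2  -0.69]
[[ 0.008  1.     0.012]
 [ 0.883 -0.012  0.469]
 [ 0.469  0.007 -0.883]]
```

>>> send_rows(
  targets=[
    [0,0,0,-0.04,0,0,0],
    [0,0,0,-0.05,0,0,0],
    [0,0,0,-0.05,0,0,0],
    [0,0,-0.04,0,0,0,0],
    [0,0,-0.045,0,0,0,0],
    [0,0,-0.045,0,0,0,0],
    [0,0,-0.045,0,0,0,0],
    [0,0,0,0,0,-0.163,0],
    [0,0,0,0,0,-0.163,0],
    [0,0,0,0,0,-0.163,0],
  ],
)

```text
time_s: 17.9
eef_pos: [426.7, -114.5, 134.5]
ee_rot: [0.006, 0.712, 0.702, 0.001]
force: [-1.2, 0.2, -0.8]
grip_width: 0.502
grip_force: 0.0
```

>>> send_rows(
  targets=[
    [0,0,0,0,0,0,0.175],
    [0,0,0,0,0,0,0.175],
    [0,0,0,0,0,0,0.175],
    [0,0,0,0,0,0,0.175],
    [0,0,0,0,0,0,0.175],
    [0,0,0,0,0,0,0.175],
    [0,0,0,0,0,0,0.175],
    [0,0,0,0,0,0,0.175],
    [0,0,0,0,0,0,0.171],
    [0,0,0,0,0,0,0],
  ],
)

```text
time_s: 19.15
eef_pos: [426.6, -114.2, 133.9]
ee_rot: [0.001, 1.0, -0.006, 0.004]
force: [-0.1, -1.5, 0.2]
grip_width: 0.502
grip_force: 0.0
```

```bash
python3 - <<'E'
from h import *
to((470,118,120))
E
```

```text
t 19.15 p [ 426.6 -114.2  133.9] F [-0.1 -1.5  0.2] w 0.5016336032564653 q [-0.53  0.24  1.87  0.    1.02  1.05]
[[ 1.    -0.012  0.007]
 [-0.012 -1.    -0.001]
 [ 0.007  0.001 -1.   ]]
tool shift [  40.6 -232.7   14. ]
```

>>> send_rows(
  targets=[
    [0,0.008,-0.046,0,0,0,-0.018],
    [0,0.008,-0.047,0,0,0,0],
    [0,0.008,-0.047,0,0,0,0],
    [0,0.008,-0.047,0,0,0,0],
    [0,0.008,-0.046,0,0,0,0],
    [0,0,0,0,0,0.1,0],
    [0,0,0,0,0,0.1,0],
    [0,0,0,0,0,0.1,0],
    [0,0,0,0,0,0.1,0],
    [0,0,0,0,0,0,0],
  ],
)

```text
time_s: 20.4
eef_pos: [465.3, 119.0, 133.5]
ee_rot: [0.001, 0.98, 0.004, 0.201]
force: [0.4, -0.7, -0.2]
grip_width: 0.496
grip_force: 0.0
```

```bash
python3 - <<'E'
from h import *
to((500,118,9))
c=ctrl.capture("scene");i=c["img"][140:330,270:430,::-1];A=cv2.resize(i,None,fx=2.5,fy=2.5,interpolation=cv2.INTER_CUBIC)
c=ctrl.capture("side");i=c["img"][150:310,290:450,::-1];B=cv2.resize(i,None,fx=2.5,fy=2.5,interpolation=cv2.INTER_CUBIC)
o=np.zeros((475,800,3),np.uint8);o[:,:400]=A;o[:400,400:]=B;cv2.imwrite("pics/a4.png",o)
E
```

```text
t 20.4 p [465.3 119.  133.5] F [ 0.4 -0.7 -0.2] w 0.4962374828464775 q [ 0.01  0.16  2.05 -0.    0.53  1.57]
[[ 0.919  0.008  0.394]
 [ 0.008 -1.     0.001]
 [ 0.394  0.003 -0.919]]
tool shift [-17.2   0.9 128.1]
```

View pics/a4.png

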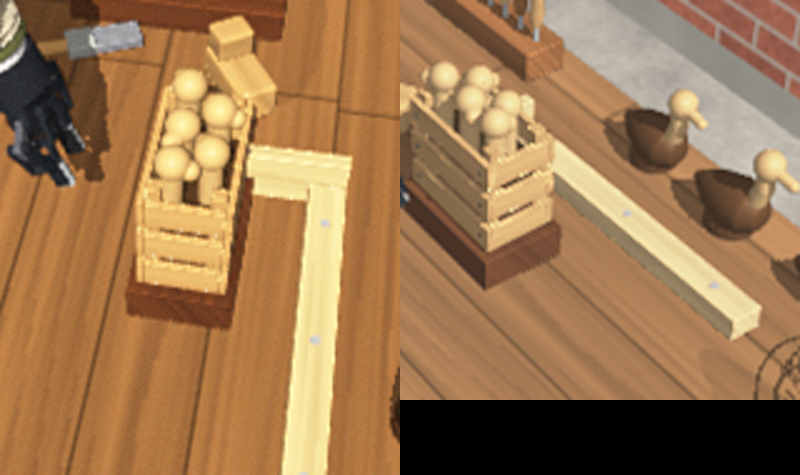

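```bash
python3 - <<'E'
from fit import *
A=ctrl.capture("scene");B=ctrl.capture("side")
a=lambda P:[(x/2.5+270,y/2.5+140) for x,y in P]; b=lambda P:[((x-400)/2.5+290,y/2.5+150) for x,y in P]
cr=[(A,[(-60,-95,0),(60,-95,0)],a([(127,312),(229,329)])),
(B,[(-60,-95,0),(60,-95,0),(60,-95,50)],b([(487,287),(560,255),(560,226)]))]
x,r=fit(cr,[600,120,0]);print(np.round(x,3),np.round(r.reshape(-1,2),1).tolist())
for k in cr:print(np.round(fit([k],x)[0],3))
E
```

```text
[ 6.04741e+02  1.22552e+02 -3.60000e-02] [[-0.2, 0.0], [0.3, 0.5], [-1.5, 0.9], [-0.1, -0.8], [0.6, -0.5]]
[ 6.03470e+02  1.23465e+02 -2.60000e-02]
[ 6.04867e+02  1.21426e+02 -3.70000e-02]
```

>>> send_rows(
  targets=[
    [0,-0.002,0,0.015,0,0,0],
    [0,-0.002,0,0.015,0,0,0],
    [0,-0.002,0,0.015,0,0,0],
    [0,-0.002,0,0.015,0,0,0],
    [0,-0.002,0,0.015,0,0,0],
    [0,-0.002,0,0.015,0,0,0],
    [0,-0.002,0,0.015,0,0,0],
    [0,-0.003,0,0.015,0,0,0],
    [0,0,0,0.008,0,0,0],
    [0,0,0,0,0,0,0],
  ],
)

```text
time_s: 21.85
eef_pos: [501.7, 118.8, 9.3]
ee_rot: [0.0, 0.979, 0.003, 0.202]
force: [-0.1, 0.4, 0.1]
grip_width: 0.497
grip_force: 0.0
```

```bash
python3 - <<'E'
from h import *
to((537,118,9))
E
```

```text
t 21.85 p [501.7 118.8   9.3] F [-0.1  0.4  0.1] w 0.4972374721879941 q [ 0.01  0.48  2.04 -0.01  0.21  1.58]
[[ 0.918  0.005  0.396]
 [ 0.005 -1.     0.001]
 [ 0.396  0.002 -0.918]]
tool shift [32.3  1.  14.3]
```

>>> send_rows(
  targets=[
    [0,0.0064,0,0.0028,0,0,0],
    [0,0.0064,0,0.0028,0,0,0],
    [0,0.0064,0,0.0028,0,0,0],
    [0,0.0064,0,0.0028,0,0,0],
    [0,0.0055,0,0.0024,0,0,0],
    [0,0.0055,0,0.0024,0,0,0],
    [0,0.0055,0,0.0024,0,0,0],
    [0,0.0055,0,0.0024,0,0,0],
    [0,0.0055,0,0.0024,0,0,0],
    [0,0.0055,0,0.0024,0,0,0],
  ],
)

```text
time_s: 23.1
eef_pos: [561.7, 119.6, 7.8]
ee_rot: [0.0, 0.98, 0.003, 0.198]
force: [-23.3, -0.8, 13.9]
grip_width: 0.498
grip_force: 11.5
```

>>> send_rows(
  targets=[
    [0,0.0055,0,0.0024,0,0,0],
    [0,0.0055,0,0.0024,0,0,0],
    [0,0.0046,0,0.002,0,0,0],
    [0,0.0037,0,0.0016,0,0,0],
    [0,0.0028,0,0.0012,0,0,0],
    [0,0.0018,0,0.0008,0,0,0],
    [0,0.0018,0,0.0008,0,0,0],
    [0,0.0018,0,0.0008,0,0,0],
    [0,0.0009,0,0.0004,0,0,0],
    [0,0,0,0,0,0,0],
  ],
)

```text
time_s: 24.35
eef_pos: [593.0, 119.8, 7.9]
ee_rot: [0.0, 0.98, 0.003, 0.198]
force: [-20.6, -0.7, 13.4]
grip_width: 0.499
grip_force: 10.5
```

```bash
python3 - <<'E'
from h import *
st()
E
```

```text
t 24.35 p [593.  119.8   7.9] F [-20.6  -0.7  13.4] w 0.4988119308911882 q [ 0.01  0.61  1.78 -0.01  0.35  1.58]
[[ 0.922  0.006  0.388]
 [ 0.006 -1.     0.001]
 [ 0.388  0.002 -0.922]]
```

>>> send_rows(
  targets=[
    [0,0.0018,0,0.0008,0,0,0],
    [0,0.0018,0,0.0008,0,0,0],
    [0,0.0018,0,0.0008,0,0,0],
    [0,0.0018,0,0.0008,0,0,0],
    [0,0.0009,0,0.0004,0,0,0],
    [0,0.0009,0,0.0004,0,0,0],
    [0,0,0,0,0,0,0],
    [0,0,0,0,0,0,0],
    [0,0,0,0,0,0,0],
    [0,0,0,0,0,0,0],
  ],
)

```text
time_s: 25.6
eef_pos: [602.6, 119.9, 7.8]
ee_rot: [0.0, 0.98, 0.003, 0.198]
force: [-23.5, 0.5, 15.5]
grip_width: 0.499
grip_force: 11.7
```

```bash
python3 - <<'E'
from h import *
st()
c=ctrl.capture("scene");i=c["img"][130:330,290:430,::-1];A=cv2.resize(i,None,fx=2.8,fy=2.8,interpolation=cv2.INTER_CUBIC)
c=ctrl.capture("side");i=c["img"][150:310,310:450,::-1];B=cv2.resize(i,None,fx=2.8,fy=2.8,interpolation=cv2.INTER_CUBIC)
o=np.zeros((560,784,3),np.uint8);o[:,:392]=A;o[:448,392:]=B;cv2.imwrite("pics/a5.png",o)
E
```

```text
t 25.6 p [602.6 119.9   7.8] F [-23.5   0.5  15.5] w 0.4988895472737828 q [ 0.01  0.63  1.75 -0.01  0.37  1.58]
[[ 0.922  0.006  0.388]
 [ 0.006 -1.     0.001]
 [ 0.388  0.002 -0.922]]
```

View pics/a5.png

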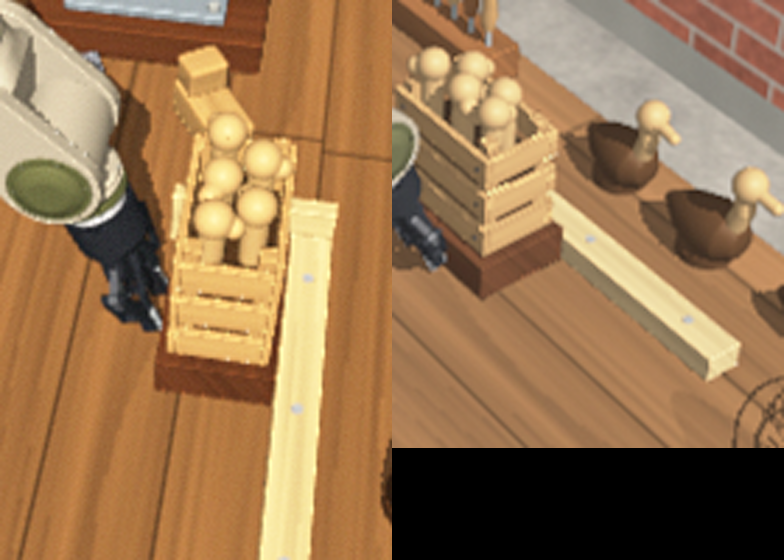

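The crate's right base edge, near (272,390) in the crop, is almost at the rail at about (278,380). I'll creep forward until the force rises.

>>> send_rows(
  targets=[
    [0,0.0009,0,0.0004,0,0,0],
    [0,0.0009,0,0.0004,0,0,0],
    [0,0.0009,0,0.0004,0,0,0],
    [0,0.0009,0,0.0004,0,0,0],
    [0,0,0,0,0,0,0],
    [0,0,0,0,0,0,0],
    [0,0,0,0,0,0,0],
    [0,0,0,0,0,0,0],
    [0,0,0,0,0,0,0],
    [0,0,0,0,0,0,0],
  ],
)

```text
time_s: 26.95
eef_pos: [603.1, 120.0, 7.6]
ee_rot: [0.0, 0.981, 0.003, 0.194]
force: [-53.6, -3.6, 42.3]
grip_width: 0.503
grip_force: 26.9
```

Contact with the rail is confirmed: the force rose to 54 N with almost no motion. Next I'll go round for the y nudge.

>>> send_rows(
  targets=[
    [0,-0.014,0,-0.007,0,0,0],
    [0,-0.02,0,-0.009,0,0,0],
    [0,0,0,-0.03,0,0,0],
    [0,0,0,-0.05,0,0,0],
    [0,0,0,-0.05,0,0,0],
    [0,0,0.046,0,0,0,0],
    [0,0,0.046,0,0,0,0],
    [0,0,0.046,0,0,0,0],
    [0,0,0.046,0,0,0,0],
    [0,0,0.046,0,0,0,0],
  ],
)

```text
time_s: 28.2
eef_pos: [522.3, -112.5, 130.2]
ee_rot: [0.0, 0.979, 0.003, 0.203]
force: [-0.3, 0.2, -0.7]
grip_width: 0.504
grip_force: 0.0
```

>>> send_rows(
  targets=[
    [0,0,0,0,0,-0.13,0],
    [0,0,0,0,0,-0.13,0],
    [0,0,0,0,0,-0.13,0],
    [0,0,0,0,0,0,-0.175],
    [0,0,0,0,0,0,-0.175],
    [0,0,0,0,0,0,-0.175],
    [0,0,0,0,0,0,-0.175],
    [0,0,0,0,0,0,-0.175],
    [0,0,0,0,0,0,-0.175],
    [0,0,0,0,0,0,-0.175],
  ],
)

```text
time_s: 29.45
eef_pos: [522.3, -110.9, 129.9]
ee_rot: [0.006, 0.815, 0.579, 0.007]
force: [0.6, -0.1, 0.2]
grip_width: 0.502
grip_force: 0.0
```

```bash
python3 - <<'E'
from h import *
to((665,-90,110))
E
```

```text
t 29.45 p [ 522.3 -110.9  129.9] F [ 0.6 -0.1  0.2] w 0.5015618657266757 q [-0.43  0.42  1.62  0.01  1.08 -0.1 ]
[[ 0.329  0.944  0.017]
 [ 0.944 -0.329 -0.001]
 [ 0.004  0.017 -1.   ]]
tool shift [ 66.5 127.5  22.3]
```

>>> send_rows(
  targets=[
    [0,0,0,0,0,0,-0.171],
    [0,0,0,0,0,0,-0.171],
    [0,0,0,0,0,0.155,0],
    [0,0,0,0,0,0.155,0],
    [0,0,0,0,0,0.155,0],
    [0,0,0.047,0,0,0,0],
    [0,0,0.047,0,0,0,0],
    [0,0,0.047,0,0,0,0],
    [0,0,0,0,0,0,0],
    [0,0,0,0,0,0,0],
  ],
)

```text
time_s: 30.7
eef_pos: [662.7, -110.6, 132.0]
ee_rot: [-0.157, 0.686, 0.69, 0.168]
force: [-0.3, -0.3, -0.7]
grip_width: 0.498
grip_force: 0.0
```

```bash
python3 - <<'E'
from h import *
to((664,-35,9));to((664,16,9))
E
```

```text
t 30.7 p [ 662.7 -110.6  132. ] F [-0.3 -0.3 -0.7] w 0.4976416994255204 q [-0.5   0.8   1.05  0.41  1.52 -0.57]
[[-0.009  1.     0.014]
 [ 0.894  0.001  0.447]
 [ 0.447  0.016 -0.894]]
tool shift [ 12.6  -0.6 143.8]
t 30.7 p [ 662.7 -110.6  132. ] F [-0.3 -0.3 -0.7] w 0.4976416994255204 q [-0.5   0.8   1.05  0.41  1.52 -0.57]
[[-0.009  1.     0.014]
 [ 0.894  0.001  0.447]
 [ 0.447  0.016 -0.894]]
tool shift [ 58.2  -0.5 166.6]
```

>>> send_rows(
  targets=[
    [0,0.0018,0,0.0205,0,0,0],
    [0,0.0018,0,0.0205,0,0,0],
    [0,0.0018,0,0.0205,0,0,0],
    [0,0.0018,0,0.0205,0,0,0],
    [0,0.0018,0,0.0205,0,0,0],
    [0,0.0018,0,0.0205,0,0,0],
    [0,0.0018,0,0.0205,0,0,0],
    [0,0.0089,0,0.0045,0,0,0],
    [0,0.0089,0,0.0045,0,0,0],
    [0,0.0089,0,0.0045,0,0,0],
  ],
)

```text
time_s: 31.95
eef_pos: [665.6, -4.8, 10.4]
ee_rot: [-0.156, 0.686, 0.69, 0.169]
force: [0.0, -0.2, -0.4]
grip_width: 0.503
grip_force: 0.0
```

>>> send_rows(
  targets=[
    [0,0.0045,0,0.0022,0,0,0],
    [0,0.0045,0,0.0022,0,0,0],
    [0,0.0036,0,0.0018,0,0,0],
    [0,0.0027,0,0.0013,0,0,0],
    [0,0.0027,0,0.0013,0,0,0],
    [0,0.0027,0,0.0013,0,0,0],
    [0,0.0018,0,0.0009,0,0,0],
    [0,0.0018,0,0.0009,0,0,0],
    [0,0,0,0,0,0,0],
    [0,0,0,0,0,0,0],
  ],
)

```text
time_s: 33.2
eef_pos: [665.5, 19.2, 9.8]
ee_rot: [-0.155, 0.687, 0.69, 0.167]
force: [-1.8, -12.3, 0.9]
grip_width: 0.499
grip_force: 5.9
```

>>> send_rows(
  targets=[
    [0,0.0018,0,0.0009,0,0,0],
    [0,0.0018,0,0.0009,0,0,0],
    [0,0.0018,0,0.0009,0,0,0],
    [0,0.0018,0,0.0009,0,0,0],
    [0,0.0009,0,0.0004,0,0,0],
    [0,0.0009,0,0.0004,0,0,0],
    [0,0,0,0,0,0,0],
    [0,0,0,0,0,0,0],
    [0,0,0,0,0,0,0],
    [0,0,0,0,0,0,0],
  ],
)

```text
time_s: 34.45
eef_pos: [665.5, 28.9, 9.8]
ee_rot: [-0.154, 0.687, 0.69, 0.167]
force: [-2.8, -13.1, 0.1]
grip_width: 0.5
grip_force: 6.7
```

>>> send_rows(
  targets=[
    [0,0.0009,0,0.0004,0,0,0],
    [0,0.0009,0,0.0004,0,0,0],
    [0,0.0009,0,0.0004,0,0,0],
    [0,0,0,0,0,0,0],
    [0,0,0,0,0,0,0],
    [0,0,0,0,0,0,0],
    [0,0,0,0,0,0,0],
    [0,0,0,0,0,0,0],
    [0,0,0,0,0,0,0],
    [0,0,0,0,0,0,0],
  ],
)

```text
time_s: 35.7
eef_pos: [665.5, 31.6, 9.9]
ee_rot: [-0.154, 0.687, 0.69, 0.167]
force: [-1.6, -14.5, 1.0]
grip_width: 0.503
grip_force: 7.3
```

Not at the board yet, so I'll keep creeping.

>>> send_rows(
  targets=[
    [0,0.0009,0,0.0004,0,0,0],
    [0,0.0009,0,0.0004,0,0,0],
    [0,0.0009,0,0.0004,0,0,0],
    [0,0,0,0,0,0,0],
    [0,0,0,0,0,0,0],
    [0,0,0,0,0,0,0],
    [0,0,0,0,0,0,0],
    [0,0,0,0,0,0,0],
    [0,0,0,0,0,0,0],
    [0,0,0,0,0,0,0],
  ],
)

```text
time_s: 36.95
eef_pos: [665.7, 31.9, 9.9]
ee_rot: [-0.153, 0.687, 0.69, 0.166]
force: [-3.6, -27.5, 1.8]
grip_width: 0.503
grip_force: 13.3
```

Touching the board. I'll press a touch more to seat it, then withdraw.

>>> send_rows(
  targets=[
    [0,0.0009,0,0.0004,0,0,0],
    [0,0.0005,0,0.0002,0,0,0],
    [0,0,0,0,0,0,0],
    [0,0,0,0,0,0,0],
    [0,-0.0089,0,-0.0045,0,0,0],
    [0,-0.0134,0,-0.0067,0,0,0],
    [0,0,0,-0.03,0,0,0],
    [0,0,0,-0.05,0,0,0],
    [0,0,-0.04,-0.04,0,0,0],
    [0,0,-0.045,0,0,0,0],
  ],
)

```text
time_s: 38.2
eef_pos: [578.6, -41.2, 118.6]
ee_rot: [-0.154, 0.686, 0.69, 0.169]
force: [0.4, -0.2, -0.5]
grip_width: 0.502
grip_force: 0.0
```

>>> send_rows(
  targets=[
    [0,0,-0.045,0,0,0,0],
    [0,0,-0.045,0,0,0,0],
    [0,0,0,0,0,-0.155,0],
    [0,0,0,0,0,-0.155,0],
    [0,0,0,0,0,-0.145,0],
    [0,0,0,0,0,0,0.175],
    [0,0,0,0,0,0,0.175],
    [0,0,0,0,0,0,0.175],
    [0,0,0,0,0,0,0.175],
    [0,0,0,0,0,0,0],
  ],
)

```text
time_s: 39.45
eef_pos: [488.4, -39.7, 114.7]
ee_rot: [-0.0, 0.906, 0.423, 0.01]
force: [0.2, -0.4, 0.3]
grip_width: 0.501
grip_force: 0.0
```

```bash
python3 - <<'E'
from h import *
st()
c=ctrl.capture("scene");i=c["img"][150:330,300:440,::-1];A=cv2.resize(i,None,fx=2.8,fy=2.8,interpolation=cv2.INTER_CUBIC)
c=ctrl.capture("side");i=c["img"][150:310,290:430,::-1];B=cv2.resize(i,None,fx=2.8,fy=2.8,interpolation=cv2.INTER_CUBIC)
o=np.zeros((504,784,3),np.uint8);o[:,:392]=A;o[:448,392:]=B;cv2.imwrite("pics/a6.png",o)
E
```

```text
t 39.45 p [488.4 -39.7 114.7] F [ 0.2 -0.4  0.3] w 0.5006348761074734 q [-0.33  0.36  1.77  0.02  1.    0.36]
[[ 0.642  0.767  0.017]
 [ 0.767 -0.642  0.009]
 [ 0.018  0.008 -1.   ]]
```

View pics/a6.png

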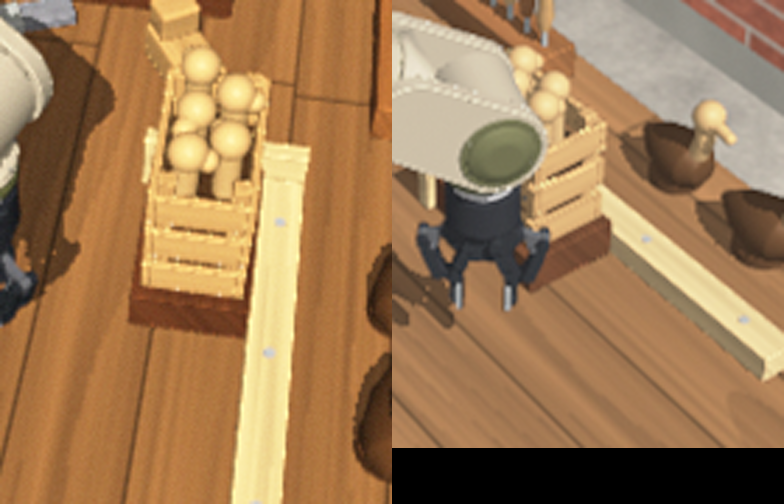

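```bash
python3 - <<'E'
from h import *
A=ctrl.capture("scene")
for yaw in(-.02,0.006,.03):
    c,s=np.cos(yaw),np.sin(yaw);L=np.array([(-60,-95),(60,-95)]);
    W=np.c_[671+c*L[:,0]-s*L[:,1],135.5+s*L[:,0]+c*L[:,1],[0,0]]
    print(yaw,np.round((proj(A,W)-[300,150])*2.8,1).tolist())
to((530,130,115))
E
```

```text
-0.02 [[124.7, 321.4], [241.5, 340.3]]
0.006 [[126.9, 323.0], [244.1, 339.4]]
0.03 [[128.9, 324.5], [246.4, 338.5]]
t 39.6 p [488.4 -39.7 114.6] F [ 0.3 -0.2  0.7] w 0.5032249182603994 q [-0.33  0.36  1.77  0.02  1.    0.36]
[[ 0.641  0.768  0.017]
 [ 0.768 -0.641  0.009]
 [ 0.018  0.008 -1.   ]]
tool shift [156.9 -76.8   1.8]
```

The crate looks snug on both sides: the base edge meets the rail at (244,334) in the crop, within a couple of mm of the parked pose. The y nudge could have eased it off the rail slightly, so I'll give it one gentle seating press in x.

>>> send_rows(
  targets=[
    [0,0,0,0,0,0,0.174],
    [0,0,0,0,0,0,0.174],
    [0,0,0,0,0,0,0.174],
    [0,0,0,0,0,0,0.174],
    [0,0,0,0,0,0,0.174],
    [0,0,-0.042,0,0,0,0],
    [0,0,-0.042,0,0,0,0],
    [0,0,-0.042,0,0,0,0],
    [0,0,-0.042,0,0,0,0],
    [0,0,0,0,0,0.15,0],
  ],
)

```text
time_s: 40.85
eef_pos: [489.1, 130.4, 116.0]
ee_rot: [-0.005, 0.996, 0.003, 0.086]
force: [0.2, -0.8, 0.5]
grip_width: 0.498
grip_force: 0.0
```

>>> send_rows(
  targets=[
    [0,0,0,0,0,0.13,0],
    [0,0,0,0,0,0.13,0],
    [0,0.009,0,0.004,0,0,0],
    [0,0.009,0,0.004,0,0,0],
    [0,0,0,0.015,0,0,0],
    [0,0,0,0.015,0,0,0],
    [0,0,0,0.015,0,0,0],
    [0,0,0,0.015,0,0,0],
    [0,0,0,0.015,0,0,0],
    [0,0,0,0,0,0,0],
  ],
)

```text
time_s: 42.1
eef_pos: [538.6, 129.0, 46.7]
ee_rot: [-0.004, 0.977, 0.0, 0.211]
force: [-0.3, 0.2, 0.0]
grip_width: 0.496
grip_force: 0.0
```

```bash
python3 - <<'E'
from h import *
to((590,130,9))
E
```

```text
t 42.1 p [538.6 129.   46.7] F [-0.3  0.2  0. ] w 0.49608094632646443 q [ 0.02  0.45  1.93 -0.    0.33  1.6 ]
[[ 0.911  0.002  0.413]
 [-0.002 -1.     0.009]
 [ 0.413 -0.008 -0.911]]
tool shift [31.2 -0.6 55.5]
```

>>> send_rows(
  targets=[
    [0,-0.004,0,0.009,0,0,0],
    [0,-0.004,0,0.009,0,0,0],
    [0,-0.004,0,0.009,0,0,0],
    [0,-0.004,0,0.007,0,0,0],
    [0,0.0091,0,0.0041,0,0,0],
    [0,0.0091,0,0.0041,0,0,0],
    [0,0.0091,0,0.0041,0,0,0],
    [0,0.0091,0,0.0041,0,0,0],
    [0,0.0073,0,0.0033,0,0,0],
    [0,0.0055,0,0.0025,0,0,0],
  ],
)

```text
time_s: 43.35
eef_pos: [592.8, 129.5, 10.6]
ee_rot: [-0.004, 0.977, 0.0, 0.212]
force: [-0.3, 0.0, 0.5]
grip_width: 0.502
grip_force: 0.0
```

>>> send_rows(
  targets=[
    [0,0.0018,0,0.0008,0,0,0],
    [0,0.0018,0,0.0008,0,0,0],
    [0,0.0018,0,0.0008,0,0,0],
    [0,0.0009,0,0.0004,0,0,0],
    [0,0.0009,0,0.0004,0,0,0],
    [0,0.0009,0,0.0004,0,0,0],
    [0,0,0,0,0,0,0],
    [0,0,0,0,0,0,0],
    [0,0,0,0,0,0,0],
    [0,0,0,0,0,0,0],
  ],
)

```text
time_s: 44.6
eef_pos: [601.2, 129.5, 10.6]
ee_rot: [-0.004, 0.977, 0.0, 0.212]
force: [0.1, 0.3, -0.4]
grip_width: 0.503
grip_force: 0.0
```

>>> send_rows(
  targets=[
    [0,0.0009,0,0.0004,0,0,0],
    [0,0.0009,0,0.0004,0,0,0],
    [0,0.0009,0,0.0004,0,0,0],
    [0,0.0009,0,0.0004,0,0,0],
    [0,0.0009,0,0.0004,0,0,0],
    [0,0,0,0,0,0,0],
    [0,0,0,0,0,0,0],
    [0,0,0,0,0,0,0],
    [0,0,0,0,0,0,0],
    [0,0,0,0,0,0,0],
  ],
)

```text
time_s: 45.85
eef_pos: [603.1, 129.6, 10.2]
ee_rot: [-0.004, 0.978, 0.001, 0.209]
force: [-26.4, -4.4, 20.6]
grip_width: 0.5
grip_force: 13.0
```

The contact is at the same 603 mm as before, so the crate is on the rail. One more small press, then I'll withdraw.

>>> send_rows(
  targets=[
    [0,0.0009,0,0.0004,0,0,0],
    [0,0.0005,0,0.0002,0,0,0],
    [0,0,0,0,0,0,0],
    [0,0,0,0,0,0,0],
    [0,-0.0091,0,-0.0041,0,0,0],
    [0,-0.018,0,-0.008,0,0,0],
    [0,-0.02,0,-0.009,0,0,0],
    [0,0,0,-0.04,0,0,0],
    [0,0,0,-0.05,0,0,0],
    [0,0,0,-0.04,0,0,0],
  ],
)

```text
time_s: 47.1
eef_pos: [501.8, 128.3, 130.4]
ee_rot: [-0.004, 0.977, 0.0, 0.213]
force: [0.5, 1.4, 0.7]
grip_width: 0.497
grip_force: 0.0
```

>>> send_rows(
  targets=[
    [0,0,0,-0.03,0,0,0],
    [0,0,0,-0.03,0,0,0],
    [0,0,0,0,0,-0.1,0],
    [0,0,0.03,0,0,-0.1,0],
    [0,0,0.04,0,0,-0.1,0],
    [0,0,0.04,0,0,-0.1,0],
    [0,0,0.04,0,0,0,0],
    [0,0,0.03,0,0,0,0],
    [0,0,0,0,0,0,0],
    [0,0,0,0,0,0,0],
  ],
)

```text
time_s: 48.35
eef_pos: [477.7, -51.7, 181.7]
ee_rot: [-0.004, 1.0, 0.001, 0.014]
force: [0.4, -0.5, -0.3]
grip_width: 0.499
grip_force: 0.0
```

```bash
python3 - <<'E'
from h import *
st()
c=ctrl.capture("scene");save(c,"pics/end.png")
for q in("duck_near","tin","sleeve","mallet","blank","brush"):
    for l in ctrl.landmark_of(q,c)[:1]: print(q,np.round(l["point"]))
E
```

```text
t 48.35 p [477.7 -51.7 181.7] F [ 0.4 -0.5 -0.3] w 0.4988249121128092 q [-0.36  0.25  1.72  0.02  1.15  1.2 ]
[[ 1.     0.002  0.028]
 [ 0.002 -1.     0.009]
 [ 0.028 -0.009 -1.   ]]
tin [273. 410.]
sleeve [322. 463.]
mallet [194. 384.]
blank [363. 175.]
brush [296. 159.]
```

View pics/end.png

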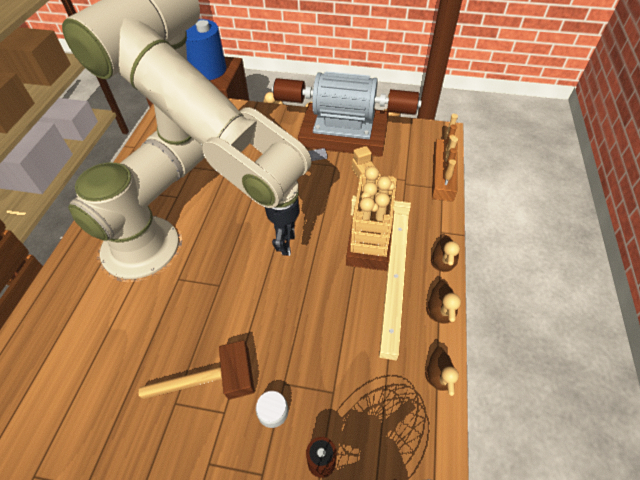

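The crate stands upright in the corner at about (370,225). The hand is clear of it at (283,235), and the bystanders in view haven't moved. The duck is hidden behind the arm, but the hand never went near it.

```bash
python3 -c "
from rig import ctrl
print(ctrl.finish_job())"
```

```text
the job is handed in; nothing more can be done
None
```

The crate is parked upright against the back rail and side board and the job is handed in at about 48 s with the hand clear, but on the first push the fingertips sat at about 50 mm (the top of the base frame) at about 20 N and may have touched the lowest slats before I backed off and lowered them.

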